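# Pack up the low side of a probe rest

### The job

The probe rest on the calibration bench has a fixed steel post at one end and an empty, low round seat at the other. Stack the two spacer rings that together bring the seat up level with the top of the post, lying flat one on the other and centred on the seat, in either order. Leave the remaining ring where it lies.

Things in the scene. Friction and masses are not known exactly. Their poses are not given: they have to be found in the camera images.
- seat (a point): Centre of the flat top face of the empty seat, a rimless steel disc 64 mm wide, 14 mm above the bench, on a fixed grey base plate 90 x 220 x 10 mm. z up; y points along the plate to the fixed post: a steel cylinder 50 mm wide, its axis 120 mm from the seat's, its flat top 65 mm above the seat's face. The plate spans y -45 to 175 mm, x -45 to 45 mm.
- ring_thin_c (a point): Loose bare aluminium spacer ring lying flat, outer diameter 50 mm, bore 14 mm through its middle, 20 mm thick, the thinnest of the three. Point: on the ring's axis, half-way up its thickness (10 mm above its underside); z up along the axis.
- ring_mid_c (a point): Loose bare aluminium spacer ring lying flat, outer diameter 50 mm, bore 14 mm through its middle, 30 mm thick, the middle one of the three. Point: on the ring's axis, half-way up its thickness (15 mm above its underside); z up along the axis.
- ring_thick_c (a point): Loose bare aluminium spacer ring lying flat, outer diameter 50 mm, bore 14 mm through its middle, 45 mm thick, the thickest of the three. Point: on the ring's axis, half-way up its thickness (22.5 mm above its underside); z up along the axis.
Not all that is in view belongs to the job. What is shaped like the part that bears ring_thick_c but yellow is not meant.

How it is judged:
At the end, for the whole second after the job is handed in: The 20 mm and the 45 mm ring lie flat (within 10 degrees), one on the other in either order, each within 15 mm of the seat's centre and within 4 mm of its proper height, so that the stack's top is level with the post; they are at rest, and the 30 mm ring is within 30 mm of where it started (horizontal distance between each of ring_thin_c, ring_thick_c and seat below 0.015 m and angle between each of ring_thin_c, ring_thick_c's own z axis and vertical below 0.17 rad and linear speed of each of ring_thin, ring_thick below 0.02 m/s and ((z of ring_thin_c in the frame of seat between 0.006 and 0.014 m and z of ring_thick_c in the frame of seat between 0.0385 and 0.0465 m) or (z of ring_thick_c in the frame of seat between 0.0185 and 0.0265 m and z of ring_thin_c in the frame of seat between 0.051 and 0.059 m)) and distance of ring_mid_c from where it was at the start of the episode below 0.03 m); the robot touches nothing.
It also fails if it takes over 64 s, if anything falls off the work surface, if the arm or the gripper's body presses on something with over 40 N, if the wrist force passes 120 N, or if a joint passes its speed limit or range.

### The arm

A 7-joint arm with a two-finger parallel gripper is mounted at the origin on the work surface. World frame = base frame: x ahead of the robot, y to its left, z up, the work surface at z = 0. Lengths are in m, angles in rad, forces in N, time in s.
With the tool pointing down it reaches from about 0.4 to 0.85 m from the base axis. Payload 10.4 kg.
Tool frame: the origin (TCP) lies between the finger pads; the fingertips stand 17 mm ahead of it and the grasp point (between the pads) lies 2 mm behind it; z points along the fingers, y is the direction in which the jaws open and shut (so a half turn about z gives the same grasp; the last joint's range is limited). The gripper opens to 85 mm and grips with 20 to 120 N. Pads are 22 mm wide; open, the fingers measure 114 mm over their backs; the gripper's body (76 mm by 85 mm) begins 54 mm behind the grasp point. The pads swing forward as they close: fully open they stand 13 mm farther back than shut.
Start: joints at [-1.239, 0.332, -0.065, 1.46, 0.022, 1.35, -0.088], TCP at [0.217, 0.586, 0.248] pointing down, gripper open.
Joint ranges: [-2.6, 2.6], [-0.5, 2.12], [-1.47, 1.34], [0.16, 2.42], [-1.27, 4.41], [0.06, 2.06], [-2.6, 2.6]. Speed limits (rad/s): [2.22, 2.22, 2.79, 2.79, 3.14, 3.14, 3.14].

### API

Orientations are given as a unit quaternion [x, y, z, w].
In Python, from workcell import manip gives the robot as it stands.
- The arm moves only by the tool jog_arm, never from a script. Its argument "steps" is one flat list of numbers, 5 for each row, row after row: the finger opening in m, from 0 to 0.0854, then the shift along the tool's x, y, z in m, then the turn about the tool's z in rad. In form: [gripper, x, y, z, twist, gripper, x, y, z, twist, ...]. A call has exactly 10 rows; each row is the pose to reach, as a shift and turn from the pose commanded when the call began, along the tool's axes at that moment; what a row does not reach only later rows make up. A row lasts 1/10 s, in which the tool goes at most 50 mm and 8.59 degrees, less where a joint would pass 70% of its speed; a pose out of reach is approached as far as the arm can. A call with a gripper value outside its range is refused whole. The fingers move at their own pace and stop on an object; "grip_force" is the grip in N (left out, the last holds). Time passes only in rows, so rows that repeat a pose let the fingers close, or fill a call up. It gives the time, the measured TCP pose, the force and the opening at its end, in the units of the state.
- manip.get_obs(): the state, without advancing time (a new reading comes with each control period).
- manip.camera(name): name is "side" or "top"; returns (picture, depth): 400x640x3 uint8, red, green, blue; 400x640 float32, m along the optical axis (not along the pixel's ray), 0 where there is no reading.
- manip.calibration(name): a dict with "mtx" (3x3 intrinsics, pixels), "world_to_cam" (4x4, takes a point from world to camera coordinates). Camera axes: x right, y down, z forward; pixel columns grow to the right and rows downward; lengths in m; the calibration is good to about 2 mm. A picture is of the moment at which its call begins. calibration takes no time and is no camera call.
- manip.hand_in(): hands the job in, once; it reports no verdict.
The state is a dict: "clock": time; "joint_pos": joint angles; "joint_velocities": joint speeds; "tau": joint torques, N m; "position": TCP position; "ee_rot": TCP orientation; "ft_force": force on the tool from outside, world axes, zero at the start; "torque": the same for the moment, N m; "grip_width": opening from 0.0 (shut) to 1.0 (fully open).
Only numpy, scipy, OpenCV 4.12 (cv2) and the standard library are available. Lean on these libraries where they do the work, as an engineer would, in place of code of your own. Each camera call takes 0.05 s, during which the arm holds its last target.

## Working session

There is one attempt and no reset: what is moved stays moved. The work goes in short steps, Python scripts to look and compute and a tool call to move; the robot and the scene stay as the last step left them, time stands still between calls to the robot, and variables do not carry over. Pictures are saved under pics/ and viewed, and the job is handed in when it is done.

Besides the shell and the picture viewer there is one more tool, called by a JSON object that holds its "op" and its "data". jog_arm: Moves the arm, as the interface text tells. Its arguments: {"type":"object","properties":{"steps":{"type":"array"},"grip_force":{"type":"number"}},"required":["steps"]}

```bash
mkdir -p pics; ls; cat > h.py <<'E'
import numpy as np, cv2
from workcell import manip
def snap(n,tag):
    p,d=manip.camera(n); cv2.imwrite(f'pics/{tag}.png',p[:,:,::-1]); np.savez(f'pics/{tag}.npz',p=p,d=d); return p,d
def pts(n,d):
    c=manip.calibration(n); K=np.array(c['mtx']);T=np.linalg.inv(np.array(c['world_to_cam']))
    v,u=np.indices(d.shape); X=np.stack([(u-K[0,2])/K[0,0]*d,(v-K[1,2])/K[1,1]*d,d],-1)
    return X@T[:3,:3].T+T[:3,3]
E
python3 - <<'E'
from h import *
for n in('top','side'):
    p,d=snap(n,n+'0'); print(n,(d>0).mean(),manip.calibration(n))
print(manip.get_obs())
E
```

```text
pics
top 0.99598046875 {'mtx': array([[405.96345454,   0.        , 320.09940946],
       [  0.        , 405.96345454, 197.4610759 ],
       [  0.        ,   0.        ,   1.        ]]), 'world_to_cam': array([[ 0.01171768, -0.99973271, -0.01992975, -0.05180825],
       [-0.99570245, -0.00983469, -0.09208639,  0.50401442],
       [ 0.09186577,  0.02092314, -0.99555156,  0.77491147],
       [ 0.        ,  0.        ,  0.        ,  1.        ]])}
side 0.99606640625 {'mtx': array([[514.19560247,   0.        , 312.07658934],
       [  0.        , 514.19560247, 200.73773461],
       [  0.        ,   0.        ,   1.        ]]), 'world_to_cam': array([[ 0.94264849, -0.33305354,  0.02211695, -0.49454791],
       [-0.16619375, -0.52577988, -0.83422728,  0.10147799],
       [ 0.28947099,  0.78270739, -0.55097703,  0.76471669],
       [ 0.        ,  0.        ,  0.        ,  1.        ]])}
{'clock': 0.1, 'joint_pos': array([-1.23861766,  0.33280992, -0.06466061,  1.46084902,  0.0216088 ,
        1.34988929, -0.08851139]), 'joint_velocities': array([ 1.25104387e-04, -1.90093867e-03,  7.14903435e-04, -2.04054779e-03,
       -7.32807713e-05, -4.59864334e-04,  1.48378234e-05]), 'tau': array([ 1.31556142e-03, -6.26746774e+01,  4.91490006e-02, -3.92432714e+01,
        1.63155142e-02,  6.94669565e-03, -7.63787148e-05]), 'position': array([0.21703381, 0.58577998, 0.24759857]), 'ee_rot': array([ 1.76474051e-01,  9.84305091e-01, -6.25918641e-04, -7.27773686e-05]), 'ft_force': array([ 0.77103176,  0.37814958, -0.74117499]), 'torque': array([-0.00341435,  0.05492581,  0.01789208]), 'grip_width': 0.9971799029639418}
```

View pics/top0.png

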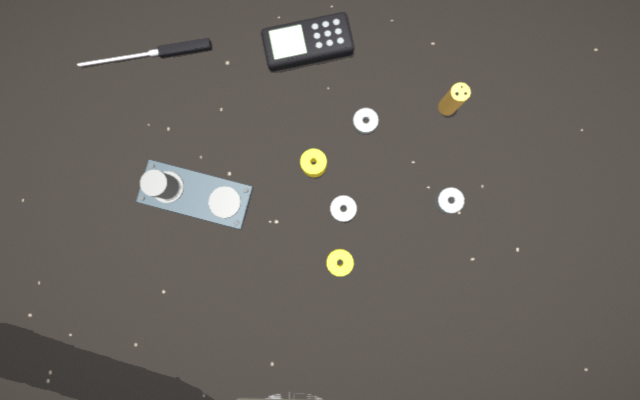

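View pics/side0.png

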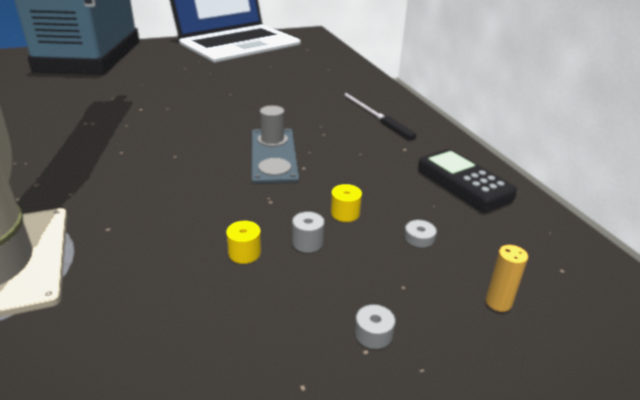

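The top view shows three bare grey rings, at px (366,120), (343,208) and (451,200). There are yellow decoys at (313,163) and (340,263), a yellow/orange cylinder at (455,98), the seat at (224,202) and the post top at (153,183). In the side view, the grey rings are at (421,233), which looks thin, (308,231), which looks tallest, and (375,326).

```bash
python3 - <<'E'
from h import *
z=np.load('pics/top0.npz');p,d=z['p'],z['d'];P=pts('top',d)
c=manip.calibration('top');K=np.array(c['mtx']);T=np.linalg.inv(np.array(c['world_to_cam']))
def ray(u,v,h):
    r=T[:3,:3]@np.array([(u-K[0,2])/K[0,0],(v-K[1,2])/K[1,1],1]);o=T[:3,3];return o+r*(h-o[2])/r[2]
g=cv2.cvtColor(p,cv2.COLOR_RGB2HSV)
for name,m in(('grey',(g[...,2]>150)&(g[...,1]<60)),('yel',(g[...,1]>120)&(g[...,2]>120)),('plate',(g[...,1]>40)&(g[...,1]<140)&(g[...,0]>90)&(g[...,0]<125)&(g[...,2]>70))):
    cs,_=cv2.findContours(m.astype(np.uint8),cv2.RETR_EXTERNAL,cv2.CHAIN_APPROX_NONE)
    for k in cs:
        if cv2.contourArea(k)<200: continue
        mm=np.zeros(m.shape,np.uint8);cv2.drawContours(mm,[k],-1,1,-1);mm=cv2.erode(mm,np.ones((3,3)))>0
        h=np.percentile(P[mm][:,2],[10,50,90]);(u,v),r=cv2.minEnclosingCircle(k)
        w=ray(u,v,h[1]);print(name,round(u,1),round(v,1),'r',round(r,1),'h',h.round(4),'xyz',w.round(4),'rad',round(r/K[0,0]*d[int(v)+7 if r<30 else int(v),int(u)],4), cv2.minAreaRect(k) if name=='plate' else '')
cr=[]
for n,(u,v) in(('top',(366,120)),('top',(343,208)),('top',(451,200)),('side',(421,233)),('side',(308,231)),('side',(375,326))):
    q=np.load(f'pics/{n}0.npz')['p'][v-30:v+30,u-30:u+30];cr.append(cv2.resize(q,(240,240),interpolation=cv2.INTER_CUBIC))
cv2.imwrite('pics/crop0.png',np.vstack([np.hstack(cr[:3]),np.hstack(cr[3:])])[:,:,::-1])
P=pts('side',np.load('pics/side0.npz')['d'])
for n,u,v in(('421',421,227),('308',300,216),('375',364,315),('seat',274,166),('post',272,111),('bench',330,280),('bench',450,280)):print(n,P[v,u].round(4))
P=pts('top',d)
for u,v in((400,160),(280,240),(480,230)):print('bench',P[v,u].round(4))
E
```

```text
grey 343.0 208.0 r 13.5 h [0.0408 0.044  0.0458] xyz [ 0.4828 -0.0907  0.044 ] rad 0.0256 
grey 451.5 201.0 r 14.7 h [0.0264 0.0289 0.0307] xyz [ 0.4996 -0.3009  0.0289] rad 0.0283 
grey 194.0 193.5 r 57.5 h [0.0082 0.011  0.0777] xyz [0.5111 0.2072 0.011 ] rad 0.1155 
grey 365.4 119.6 r 12.8 h [0.0162 0.0189 0.0207] xyz [ 0.6627 -0.1353  0.0189] rad 0.0257 
grey 117.5 58.0 r 41.1 h [0.0092 0.0108 0.0129] xyz [0.793  0.379  0.0108] rad 0.0859 
grey 287.6 41.7 r 21.4 h [0.0325 0.0343 0.0361] xyz [0.8174 0.0225 0.0343] rad 0.043 
yel 450.2 103.0 r 13.0 h [0.0179 0.0474 0.0737] xyz [ 0.6882 -0.2962  0.0474] rad 0.0253 
421 [ 0.6682 -0.1303  0.0189]
308 [ 0.4763 -0.0761  0.0456]
375 [ 0.492  -0.2912  0.0307]
seat [0.4944 0.1397 0.0167]
post [0.5248 0.2571 0.0797]
bench [ 0.4874 -0.185   0.0006]
bench [ 0.6565 -0.2421  0.0023]
bench [ 5.846e-01 -2.072e-01  2.000e-04]
bench [ 0.4201  0.0339 -0.003 ]
bench [ 0.4448 -0.366  -0.0027]
```

View pics/crop0.png

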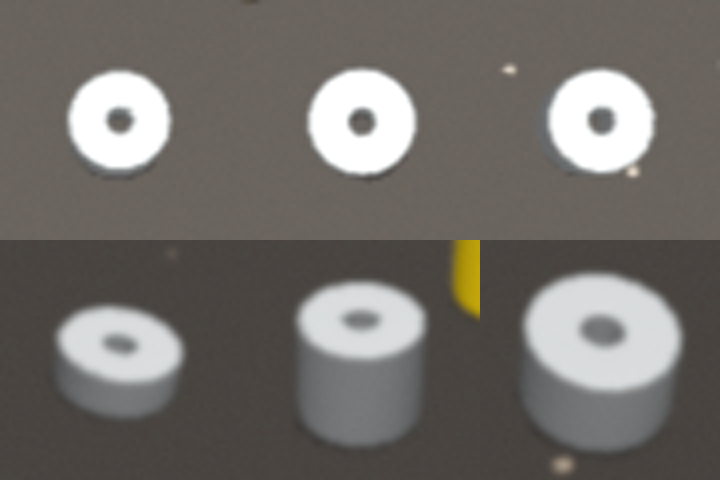

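The crop and depth heights settle which ring is which. The ring at (366,120) is 19 mm high (thin), (343,208) is 45 mm (thick), and (451,200) is 29 mm (mid, which stays put). Next I'll refine the centres using only the bright tops.

```bash
cat >> h.py <<'E'
def ray(n,u,v,h):
    c=manip.calibration(n);K=np.array(c['mtx']);T=np.linalg.inv(np.array(c['world_to_cam']))
    r=T[:3,:3]@np.array([(u-K[0,2])/K[0,0],(v-K[1,2])/K[1,1],1]);o=T[:3,3];return o+r*(h-o[2])/r[2]
def tops(n,p,lo,things):
    g=p.min(2)
    for nm,u,v,h in things:
        m=np.zeros(g.shape,np.uint8);m[v-26:v+26,u-26:u+26]=g[v-26:v+26,u-26:u+26]>lo
        k=max(cv2.findContours(m,cv2.RETR_EXTERNAL,cv2.CHAIN_APPROX_NONE)[0],key=cv2.contourArea)
        e=cv2.fitEllipse(k);print(n,nm,np.round(e[0],1),np.round(e[1],1),ray(n,*e[0],h).round(4))
E
python3 - <<'E'
from h import *
p=np.load('pics/top0.npz')['p'];q=np.load('pics/side0.npz')['p']
tops('top',p,215,[('thin',366,120,.02),('thick',343,208,.045),('mid',451,200,.03),('seat',224,202,.014)])
tops('top',p,190,[('thin',366,120,.02),('thick',343,208,.045),('mid',451,200,.03),('seat',224,202,.014),('post',153,183,.079)])
for lo in(140,170):tops('side',q,lo,[('thin',421,231,.02),('thick',308,222,.045),('mid',375,320,.03),('seat',274,166,.014),('post',272,111,.079)])
E
```

```text
top thin [365.5 119.6] [22.8 23.5] [ 0.6623 -0.1353  0.02  ]
top thick [343. 208.] [24.5 24.7] [ 0.4828 -0.0907  0.045 ]
top mid [450.9 199.8] [23.6 24.7] [ 0.5019 -0.2995  0.03  ]
top seat [224.  201.7] [30.3 30.8] [0.495  0.1453 0.014 ]
top thin [365.4 119.6] [23.2 24.1] [ 0.6623 -0.1351  0.02  ]
top thick [343. 208.] [24.6 25.9] [ 0.4828 -0.0907  0.045 ]
top mid [450.8 199.8] [24.1 25.2] [ 0.5019 -0.2992  0.03  ]
top seat [223.9 201.5] [31.  32.1] [0.4954 0.1456 0.014 ]
top post [153.  182.4] [25.  26.5] [0.5242 0.2615 0.079 ]
side thin [420.6 229. ] [17.9 30. ] [ 0.6639 -0.1364  0.02  ]
side thick [307.9 221. ] [18.5 30.8] [ 0.4841 -0.0921  0.045 ]
side mid [375.2 319. ] [28.1 38.5] [ 0.5032 -0.3014  0.03  ]
side seat [274.1 165.5] [15.4 31.9] [0.4965 0.1463 0.014 ]
side post [271.6 110.1] [ 8.7 22. ] [0.5257 0.2632 0.079 ]
side thin [420.7 228.8] [16.4 29. ] [ 0.6643 -0.136   0.02  ]
side thick [307.8 220.9] [17.7 29.2] [ 0.4841 -0.0917  0.045 ]
side mid [375.3 318.9] [27.1 37. ] [ 0.5033 -0.3012  0.03  ]
side seat [274.2 165.5] [13.3 29.9] [0.4966 0.1462 0.014 ]
side post [271.7 110.2] [ 6.7 19.8] [0.5259 0.263  0.079 ]
```

```bash
cat >> h.py <<'E'
from scipy.spatial.transform import Rotation as Ro
def shift(*targets):
    o=manip.get_obs();R=Ro.from_quat(o['ee_rot']).as_matrix();p=o['position']
    print('t',round(o['clock'],2),'tcp',p.round(4),'F',o['ft_force'].round(1),'w',round(o['grip_width']*.0854,4),'ztool',R[:,2].round(3))
    for t in targets: print(t,'->',(R.T@(np.array(t)-p)).round(4))
E
python3 - <<'E'
from h import *
shift((.5,.25,.2),(.4835,-.0915,.15),(.4835,-.0915,.025))
E
```

```text
t 0.1 tcp [0.217  0.5858 0.2476] F [ 0.8  0.4 -0.7] w 0.0852 ztool [-0.    -0.001 -1.   ]
(0.5, 0.25, 0.2) -> [-0.382  -0.2165  0.0479]
(0.4835, -0.0915, 0.15) -> [-0.4852 -0.5424  0.0983]
(0.4835, -0.0915, 0.025) -> [-0.4851 -0.5422  0.2233]
```

{"op": "jog_arm", "data": {"steps": [0.085,-0.045,-0.02,0,0,0.085,-0.09,-0.045,0.01,0,0.085,-0.13,-0.07,0.02,0,0.085,-0.17,-0.095,0.03,0,0.085,-0.21,-0.12,0.04,0,0.085,-0.25,-0.145,0.045,0,0.085,-0.295,-0.17,0.045,0,0.085,-0.34,-0.195,0.045,0,0.085,-0.38,-0.215,0.045,0,0.085,-0.395,-0.26,0.05,0]}}

```text
clock: 1.1
position: [0.5001, 0.2036, 0.1982]
ee_rot: [0.177, 0.984, 0.0, 0.001]
ft_force: [0.4, -0.3, -0.1]
grip_width: 0.996
```

```bash
python3 - <<'E'
from h import *
shift((.4835,-.0915,.15),(.4835,-.0915,.025))
E
```

```text
t 1.1 tcp [0.5001 0.2036 0.1982] F [ 0.4 -0.3 -0.1] w 0.085 ztool [ 0.002 -0.    -1.   ]
(0.4835, -0.0915, 0.15) -> [-0.0872 -0.2824  0.0482]
(0.4835, -0.0915, 0.025) -> [-0.087  -0.2824  0.1732]
```

{"op": "jog_arm", "data": {"steps": [0.085,-0.01,-0.04,0,0,0.085,-0.025,-0.085,0.01,0,0.085,-0.04,-0.13,0.02,0,0.085,-0.055,-0.175,0.03,0,0.085,-0.07,-0.22,0.04,0,0.085,-0.08,-0.26,0.05,0,0.085,-0.087,-0.282,0.06,0,0.085,-0.087,-0.282,0.07,0,0.085,-0.087,-0.282,0.08,0,0.085,-0.087,-0.282,0.08,0]}}

```text
clock: 2.1
position: [0.4801, -0.0882, 0.1168]
ee_rot: [0.176, 0.984, -0.0, -0.001]
ft_force: [-0.9, -0.4, -0.2]
grip_width: 0.997
```

```bash
python3 - <<'E'
from h import *
shift((.4835,-.0915,.025))
snap('side','s1')
E
```

```text
t 2.1 tcp [ 0.4801 -0.0882  0.1168] F [-0.9 -0.4 -0.2] w 0.0851 ztool [-0.002  0.    -1.   ]
(0.4835, -0.0915, 0.025) -> [-0.0046 -0.0019  0.0918]
```

View pics/s1.png

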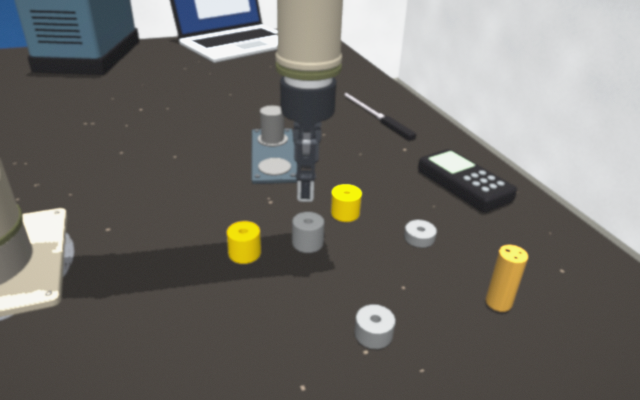

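The gripper is centred above the thick ring, at px (307,225) in the side view. Now I'll descend and close.

{"op": "jog_arm", "data": {"steps": [0.085,-0.0045,-0.002,0.02,0,0.085,-0.0045,-0.002,0.04,0,0.085,-0.0045,-0.002,0.06,0,0.085,-0.0045,-0.002,0.08,0,0.085,-0.0045,-0.002,0.09,0,0.085,-0.0045,-0.002,0.09,0,0.04,-0.0045,-0.002,0.09,0,0.04,-0.0045,-0.002,0.09,0,0.04,-0.0045,-0.002,0.09,0,0.04,-0.0045,-0.002,0.09,0], "grip_force": 50}}

```text
clock: 3.15
position: [0.4852, -0.093, 0.0296]
ee_rot: [0.176, 0.984, 0.0, 0.001]
ft_force: [-2.6, 0.8, 8.5]
grip_width: 0.571
```

```bash
python3 - <<'E'
from h import *
shift((.496,.146,.14))
E
```

```text
t 3.15 tcp [ 0.4852 -0.093   0.0296] F [-2.6  0.8  8.5] w 0.0488 ztool [ 0.002  0.    -1.   ]
(0.496, 0.146, 0.14) -> [ 0.0727  0.228  -0.1103]
```

{"op": "jog_arm", "data": {"steps": [0.04,0,0,-0.005,0,0.04,0,0,-0.02,0,0.04,0,0,-0.04,0,0.04,0,0,-0.065,0,0.04,0,0,-0.085,0,0.04,0,0,-0.1,0,0.04,0.006,0.02,-0.11,0,0.04,0.015,0.045,-0.11,0,0.04,0.025,0.075,-0.11,0,0.04,0.035,0.105,-0.11,0]}}

```text
clock: 4.15
position: [0.4879, 0.0185, 0.1389]
ee_rot: [0.177, 0.984, 0.0, 0.0]
ft_force: [-0.0, -0.5, -1.8]
grip_width: 0.569
```

```bash
python3 - <<'E'
from h import *
shift((.496,.146,.14))
p,d=snap('side','s2')
E
```

```text
t 4.15 tcp [0.4879 0.0185 0.1389] F [-0.  -0.5 -1.8] w 0.0486 ztool [ 0.001  0.    -1.   ]
(0.496, 0.146, 0.14) -> [ 0.0368  0.1224 -0.0011]
```

View pics/s2.png

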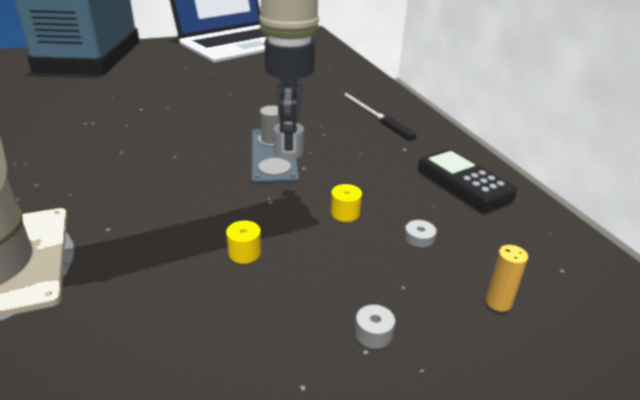

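The ring is held at px (288,140). Next I'll move over the seat.

{"op": "jog_arm", "data": {"steps": [0.04,0.009,0.03,0,0,0.04,0.018,0.06,0,0,0.04,0.028,0.09,0,0,0.04,0.034,0.112,0,0,0.04,0.037,0.122,0,0,0.04,0.037,0.122,0.02,0,0.04,0.037,0.122,0.04,0,0.04,0.037,0.122,0.06,0,0.04,0.037,0.122,0.075,0,0.04,0.037,0.122,0.075,0]}}

```text
clock: 5.2
position: [0.4945, 0.1433, 0.0617]
ee_rot: [0.177, 0.984, -0.001, -0.001]
ft_force: [-0.6, -0.4, -1.2]
grip_width: 0.574
```

```bash
python3 - <<'E'
from h import *
shift((.496,.146,.043))
p,d=snap('side','s3');q,e=snap('top','t3')
cv2.imwrite('pics/c3.png',np.hstack([cv2.resize(p[80:200,210:340],None,fx=3,fy=3),cv2.resize(q[140:260,120:250],None,fx=3,fy=3)])[:,:,::-1])
E
```

```text
t 5.2 tcp [0.4945 0.1433 0.0617] F [-0.6 -0.4 -1.2] w 0.0491 ztool [-0.003 -0.002 -1.   ]
(0.496, 0.146, 0.043) -> [-0.0005  0.0031  0.0187]
```

View pics/c3.png

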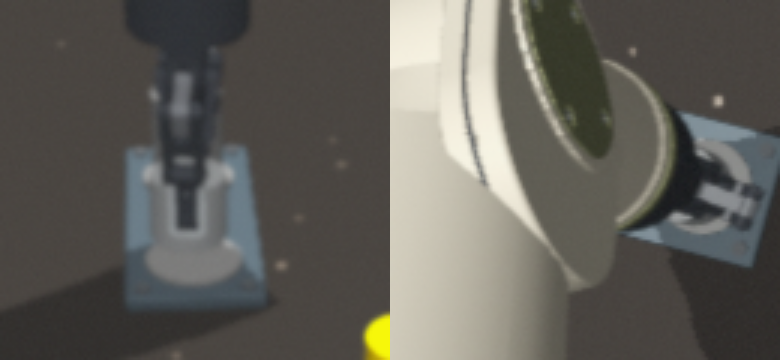

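The side crop shows the thick ring held upright just above the seat disc, at crop px (190,210), with the seat's front rim visible beneath it. Now I'll lower it slowly to contact.

{"op": "jog_arm", "data": {"steps": [0.04,0,0.003,0.003,0,0.04,0,0.003,0.006,0,0.04,0,0.003,0.009,0,0.04,0,0.003,0.011,0,0.04,0,0.003,0.013,0,0.04,0,0.003,0.0145,0,0.04,0,0.003,0.016,0,0.04,0,0.003,0.017,0,0.04,0,0.003,0.017,0,0.04,0,0.003,0.017,0]}}

```text
clock: 6.3
position: [0.4967, 0.1477, 0.0463]
ee_rot: [0.176, 0.984, 0.0, 0.0]
ft_force: [0.2, 0.0, -0.4]
grip_width: 0.574
```

```bash
python3 - <<'E'
from h import *
shift((.496,.146,.043))
E
```

```text
t 6.3 tcp [0.4967 0.1477 0.0463] F [ 0.2  0.  -0.4] w 0.049 ztool [ 0.  0. -1.]
(0.496, 0.146, 0.043) -> [ 0.0001 -0.0018  0.0033]
```

{"op": "jog_arm", "data": {"steps": [0.04,0,-0.001,0.0005,0,0.04,0,-0.001,0.001,0,0.04,0,-0.001,0.0015,0,0.04,0,-0.001,0.002,0,0.04,0,-0.001,0.0025,0,0.04,0,-0.001,0.003,0,0.04,0,-0.001,0.003,0,0.04,0,-0.001,0.003,0,0.04,0,-0.001,0.003,0,0.04,0,-0.001,0.003,0]}}

```text
clock: 7.3
position: [0.4964, 0.1468, 0.0436]
ee_rot: [0.176, 0.984, 0.0, -0.0]
ft_force: [-3.7, -1.1, 6.3]
grip_width: 0.571
```

Contact at 6 N, with TCP z 43.6 mm, close to the expected 43 mm. I'll release and rise.

{"op": "jog_arm", "data": {"steps": [0.055,0,0,0,0,0.06,0,0,0,0,0.075,0,0,0,0,0.085,0,0,0,0,0.085,0,0,0,0,0.085,0,0,-0.02,0,0.085,0,0,-0.05,0,0.085,0,0,-0.085,0,0.085,0,0,-0.12,0,0.085,0,0,-0.13,0]}}

```text
clock: 8.3
position: [0.498, 0.1472, 0.1771]
ee_rot: [0.177, 0.984, 0.002, 0.002]
ft_force: [0.1, -0.2, -0.2]
grip_width: 0.999
```

```bash
python3 - <<'E'
from h import *
shift((.663,-.1355,.12),(.663,-.1355,.022))
E
```

```text
t 8.3 tcp [0.498  0.1472 0.1771] F [ 0.1 -0.2 -0.2] w 0.0853 ztool [ 0.005  0.002 -1.   ]
(0.663, -0.1355, 0.12) -> [-0.2528 -0.2079  0.0572]
(0.663, -0.1355, 0.022) -> [-0.2524 -0.2083  0.1552]
```

{"op": "jog_arm", "data": {"steps": [0.085,-0.03,-0.025,0,0,0.085,-0.065,-0.053,0,0,0.085,-0.1,-0.082,0,0,0.085,-0.135,-0.11,0.01,0,0.085,-0.17,-0.14,0.03,0,0.085,-0.205,-0.17,0.05,0,0.085,-0.235,-0.195,0.06,0,0.085,-0.252,-0.208,0.065,0,0.085,-0.252,-0.208,0.08,0,0.085,-0.252,-0.208,0.08,0]}}

```text
clock: 9.3
position: [0.6588, -0.1353, 0.0901]
ee_rot: [0.177, 0.984, -0.0, -0.002]
ft_force: [-0.7, 0.9, 0.0]
grip_width: 1.0
```

```bash
python3 - <<'E'
from h import *
p,d=snap('side','s4');q,e=snap('top','t4')
for lo in(140,170):tops('side',p,lo,[('thick',275,145,.059)])
shift((.663,-.1355,.022))
E
```

```text
side thick [272.5 143.1] [16.7 29.4] [0.4966 0.1552 0.059 ]
side thick [273.9 144.3] [11.8 27.3] [0.4978 0.1496 0.059 ]
t 9.4 tcp [ 0.6599 -0.1341  0.0926] F [-0.2  0.3  0.4] w 0.0849 ztool [-0.002  0.001 -1.   ]
(0.663, -0.1355, 0.022) -> [-0.0035 -0.0002  0.0706]
```

View pics/s4.png

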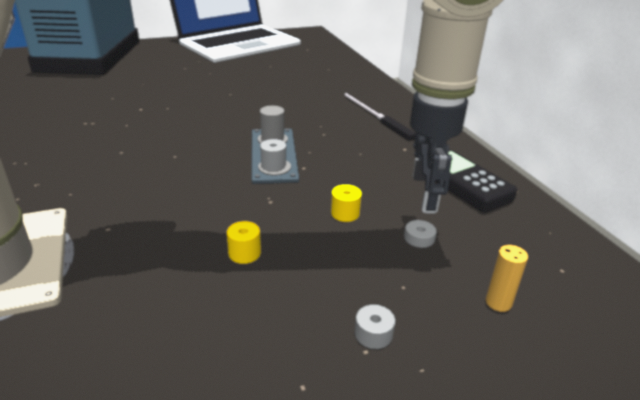

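View pics/t4.png

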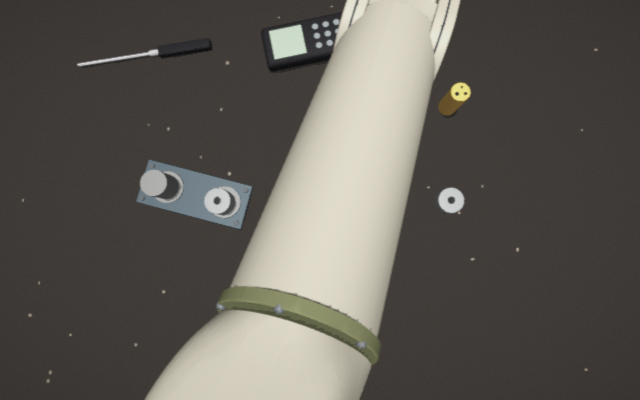

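The thick ring stands on the seat, at top-view px (217,201) and side-view px (273,155). The gripper is above the thin ring at side-view px (421,232).

```bash
python3 - <<'E'
from h import *
q=np.load('pics/t4.npz')['p']
for lo in(190,215):tops('top',q,lo,[('thick',215,201,.059)])
P=pts('top',np.load('pics/t4.npz')['d']);print(P[195:208,211:216,2].mean(),P[195:208,218:223,2].mean())
# bore hole centroid
w=q[192:211,208:228].min(2);v,u=np.nonzero(w[6:13,6:13]<150);print('bore',u.mean()+214,v.mean()+198,ray('top',u.mean()+214,v.mean()+198,.059))
E
```

```text
top thick [216.7 200.5] [23.1 23.8] [0.4936 0.1476 0.059 ]Traceback (most recent call last):
  File "<stdin>", line 3, in <module>
  File "h.py", line 16, in tops
    k=max(cv2.findContours(m,cv2.RETR_EXTERNAL,cv2.CHAIN_APPROX_NONE)[0],key=cv2.contourArea)
ValueError: max() iterable argument is empty
```

{"op": "jog_arm", "data": {"steps": [0.085,-0.0035,0,0.01,0,0.085,-0.0035,0,0.025,0,0.085,-0.0035,0,0.04,0,0.085,-0.0035,0,0.05,0,0.085,-0.0035,0,0.06,0,0.085,-0.0035,0,0.066,0,0.085,-0.0035,0,0.069,0,0.085,-0.0035,0,0.07,0,0.085,-0.0035,0,0.07,0,0.085,-0.0035,0,0.07,0]}}

```text
clock: 10.4
position: [0.664, -0.1372, 0.0238]
ee_rot: [0.176, 0.984, 0.0, 0.0]
ft_force: [-0.1, 0.4, 0.6]
grip_width: 0.99
```

{"op": "jog_arm", "data": {"steps": [0.085,0,0.001,0.002,0,0.085,0,0.001,0.0035,0,0.085,0,0.001,0.0035,0,0.07,0,0.001,0.0035,0,0.06,0,0.001,0.0035,0,0.04,0,0.001,0.0035,0,0.04,0,0.001,0.0035,0,0.04,0,0.001,0.0035,0,0.04,0,0.001,0.0035,0,0.04,0,0.001,0.0035,0], "grip_force": 50}}

```text
clock: 11.4
position: [0.6644, -0.1362, 0.0204]
ee_rot: [0.176, 0.984, 0.0, 0.0]
ft_force: [-0.3, 0.1, 4.9]
grip_width: 0.565
```

```bash
python3 - <<'E'
from h import *
shift((.495,.148,.15))
p,d=snap('side','s5')
cv2.imwrite('pics/c5.png',cv2.resize(p[120:260,340:520],None,fx=3,fy=3)[:,:,::-1])
E
```

```text
t 11.4 tcp [ 0.6644 -0.1362  0.0204] F [-0.3  0.1  4.9] w 0.0482 ztool [ 0.001  0.    -1.   ]
(0.495, 0.148, 0.15) -> [ 0.2575  0.2077 -0.1298]
```

View pics/c5.png

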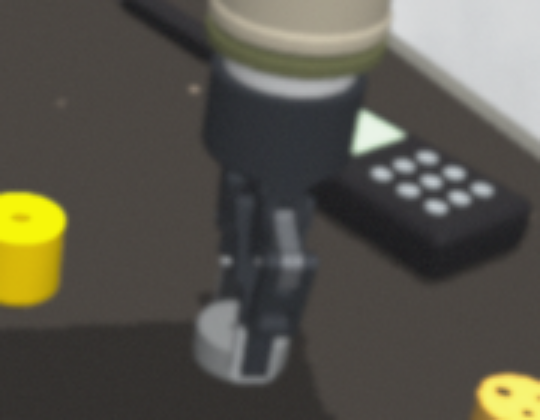

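The gripper holds the thin ring near its middle (opening 48 mm). I'll lift and carry it.

{"op": "jog_arm", "data": {"steps": [0.04,0,0,-0.005,0,0.04,0,0,-0.02,0,0.04,0,0,-0.04,0,0.04,0,0,-0.065,0,0.04,0,0,-0.09,0,0.04,0,0,-0.115,0,0.04,0.01,0.008,-0.13,0,0.04,0.03,0.024,-0.135,0,0.04,0.055,0.045,-0.135,0,0.04,0.08,0.065,-0.135,0]}}

```text
clock: 12.45
position: [0.6111, -0.0467, 0.156]
ee_rot: [0.177, 0.984, 0.0, 0.001]
ft_force: [0.4, 0.0, -1.0]
grip_width: 0.563
```

{"op": "jog_arm", "data": {"steps": [0.04,0.025,0.02,0,0,0.04,0.05,0.04,0,0,0.04,0.08,0.064,0,0,0.04,0.11,0.09,0,0,0.04,0.135,0.11,0,0,0.04,0.155,0.126,0,0,0.04,0.168,0.136,0,0,0.04,0.175,0.142,0,0,0.04,0.175,0.142,0,0,0.04,0.175,0.142,0,0]}}

```text
clock: 13.45
position: [0.4974, 0.1456, 0.1552]
ee_rot: [0.177, 0.984, -0.0, 0.0]
ft_force: [0.2, -0.0, -0.5]
grip_width: 0.563
```

```bash
python3 - <<'E'
from h import *
shift((.497,.1465,.0794))
p,d=snap('side','s6')
cv2.imwrite('pics/c6.png',cv2.resize(p[60:200,210:390],None,fx=3,fy=3)[:,:,::-1])
E
```

```text
t 13.45 tcp [0.4974 0.1456 0.1552] F [ 0.2 -0.  -0.5] w 0.0481 ztool [ 0.001 -0.    -1.   ]
(0.497, 0.1465, 0.0794) -> [0.0007 0.0007 0.0758]
```

View pics/c6.png

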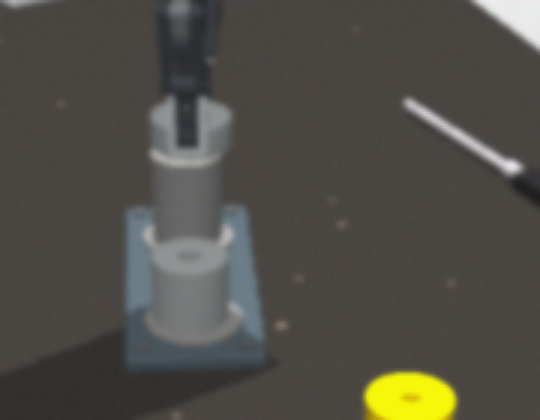

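The thin ring is level, at crop px (190,130), with the thick ring below it at (190,255). I'll descend.

{"op": "jog_arm", "data": {"steps": [0.04,0,0.001,0.01,0,0.04,0,0.001,0.022,0,0.04,0,0.001,0.034,0,0.04,0,0.001,0.046,0,0.04,0,0.001,0.056,0,0.04,0,0.001,0.064,0,0.04,0,0.001,0.069,0,0.04,0,0.001,0.072,0,0.04,0,0.001,0.073,0,0.04,0,0.001,0.073,0]}}

```text
clock: 14.5
position: [0.4974, 0.1476, 0.082]
ee_rot: [0.176, 0.984, 0.0, 0.0]
ft_force: [-0.2, 0.1, -0.8]
grip_width: 0.564
```

```bash
python3 - <<'E'
from h import *
shift((.497,.1465,.0794))
p,d=snap('side','s7')
cv2.imwrite('pics/c7.png',cv2.resize(p[60:200,210:390],None,fx=3,fy=3)[:,:,::-1])
E
```

```text
t 14.5 tcp [0.4974 0.1476 0.082 ] F [-0.2  0.1 -0.8] w 0.0481 ztool [ 0.  0. -1.]
(0.497, 0.1465, 0.0794) -> [-0.     -0.0011  0.0026]
```

View pics/c7.png

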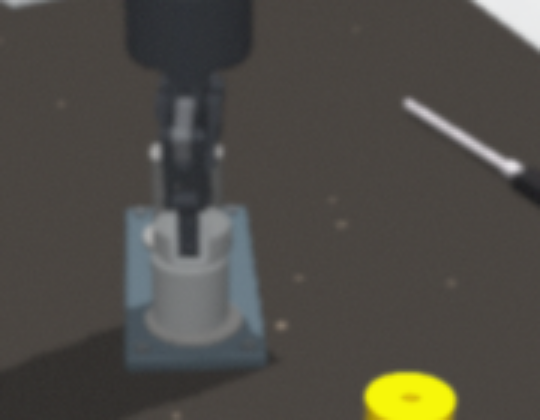

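The rings line up at crop px (190,260), with a gap of about 2–3 mm. I'll lower gently to contact.

{"op": "jog_arm", "data": {"steps": [0.04,0,-0.001,0.0005,0,0.04,0,-0.001,0.001,0,0.04,0,-0.001,0.0015,0,0.04,0,-0.001,0.002,0,0.04,0,-0.001,0.0025,0,0.04,0,-0.001,0.003,0,0.04,0,-0.001,0.003,0,0.04,0,-0.001,0.003,0,0.04,0,-0.001,0.003,0,0.04,0,-0.001,0.003,0]}}

```text
clock: 15.55
position: [0.4969, 0.1466, 0.0793]
ee_rot: [0.177, 0.984, 0.0, 0.0]
ft_force: [-2.5, -1.4, 6.2]
grip_width: 0.565
```

Contact at 6 N with z 79.3 mm, as expected. I'll release and back away.

{"op": "jog_arm", "data": {"steps": [0.055,0,0,0,0,0.06,0,0,0,0,0.075,0,0,0,0,0.085,0,0,0,0,0.085,0,0,0,0,0.085,0,0,-0.015,0,0.085,0,0,-0.04,0,0.085,0,0,-0.075,0,0.085,0,0,-0.11,0,0.085,0,0,-0.13,0]}}

```text
clock: 16.55
position: [0.4977, 0.1467, 0.2117]
ee_rot: [0.177, 0.984, 0.001, 0.001]
ft_force: [-0.3, 0.1, -1.2]
grip_width: 0.993
```

{"op": "jog_arm", "data": {"steps": [0.085,-0.02,-0.02,0,0,0.085,-0.05,-0.045,0,0,0.085,-0.08,-0.07,0,0,0.085,-0.11,-0.1,0,0,0.085,-0.14,-0.13,0,0,0.085,-0.165,-0.155,0,0,0.085,-0.18,-0.175,0,0,0.085,-0.19,-0.185,0,0,0.085,-0.19,-0.185,0,0,0.085,-0.19,-0.185,0,0]}}

```text
clock: 17.55
position: [0.6107, -0.0915, 0.2086]
ee_rot: [0.176, 0.984, 0.0, -0.0]
ft_force: [-0.0, 0.1, 0.3]
grip_width: 0.994
```

```bash
python3 - <<'E'
from h import *
p,d=snap('side','s8');q,e=snap('top','t8')
cv2.imwrite('pics/c8.png',np.hstack([cv2.resize(p[60:200,210:340],None,fx=3,fy=3),cv2.resize(q[130:270,120:250],None,fx=3,fy=3)])[:,:,::-1])
shift()
for lo in (140,190):tops('top',q,lo,[('top ring',214,201,.079),('mid',451,200,.03)])
tops('side',p,140,[('mid',375,320,.03)])
P=pts('top',e);Q=pts('side',d)
print('top h',np.median(P[194:208,206:222,2]),'post',np.median(P[177:190,146:160,2]))
E
```

```text
t 17.65 tcp [ 0.6107 -0.0909  0.2087] F [-0.3  0.6  0.5] w 0.0849 ztool [-0.     0.001 -1.   ]
top top ring [215.7 197.7] [24.1 32.4] [0.497 0.144 0.079]
top mid [450.9 199.8] [23.9 24.7] [ 0.5018 -0.2994  0.03  ]
top top ring [216.3 199. ] [18.4 21.5] [0.4946 0.1429 0.079 ]
top mid [449.2 200.3] [18.2 21.4] [ 0.5007 -0.2962  0.03  ]
side mid [375.3 319.1] [28.5 38.5] [ 0.5031 -0.3016  0.03  ]
top h 0.07786675330398307 post 0.07871979480147717
```

View pics/c8.png

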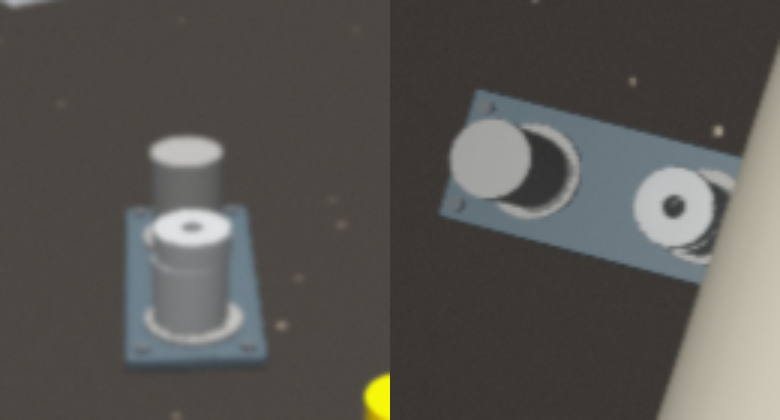

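The two rings are stacked flush and level on the seat, at crop px (190,275) and (674,207). The top is at 77.9 mm against 78.7 mm for the post, and the 30 mm ring hasn't moved. Handing in.

```bash
python3 - <<'E'
from h import *
print(ray('top',214.7,199,.079))
print(manip.hand_in())
E
```

```text
[0.494608   0.14581008 0.079     ]
the job is handed in; nothing more can be done
None
```

I stacked the 45 mm ring on the seat with the 20 mm ring on top of it, backed the open gripper clear, and handed the job in at about 17.7 s.

**Stack position:** the top ring's centre was at about (0.495, 0.146), about 1–2 mm from the measured seat centre of (0.496, 0.146). The 45 mm ring was about 2.5 mm off when I placed it.

**Height:** the stack's top measured 77.9 mm and the post 78.7 mm, which is level within the measuring noise. Both rings looked flat in the last pictures.

**30 mm ring:** it stayed where it started, within about 0.3 mm.

**Forces:** each placing met the surface at about 6 N, and no reading I took was above about 9 N.

**Checks that disagreed:** two automatic ellipse fits were unreliable. The final fit of the top ring was up to 4 mm off because the arm and the ring's shadow were in the window, so I took its centre by eye from the enlarged picture. At the stricter brightness threshold, the 30 mm ring's fit was also about 3 mm off. The other two fits of that ring agreed with where it started.

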